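# Hold the paint-box lid on its hinge for pinning

## Task

Take the blue and white lid out of the plywood rack and offer it up to the paint box so that a classmate can push the hinge pin in: upright, blue face outward and white face towards the inside of the box, its two brass knuckles eased down between the three on the box until all the holes line up. Finish holding it there still in the gripper, hanging free without resting or pressing on the box, and leave the pin, canvas, paint bottle and brush pot where they are.

Things in the scene. Friction and masses are not known exactly. Their poses are not given: they have to be found in the camera images.
- lid: Loose lid, about 0.45 kg, upright in either rack slot, leaning up to 6 degrees. z up, y along the hinge, x through the thickness; +x face blue, -x face white. Origin: middle of the hinge, at the underside of its two brass knuckles. Panel 15 mm thick (x -7.5 to 7.5), 200 mm along y, 24.5 to 144.5 mm above the origin. At the start it is turned as the rack is (at most 0.4 rad).
- bore_l (a point): Middle of the bore of the lid's +y knuckle; axes as the lid. Knuckle: 19 mm outside, 11 mm bore along y, 18 mm long, centred at y = +21.5 mm of the lid; its axis 9.5 mm above the lid's origin and 15 mm below the panel's lower edge.
- bore_r (a point): The same for the lid's -y knuckle, at y = -21.5 mm of the lid.
- lid_top (a point): Middle of the lid's upper edge, 135 mm above the bore axis; axes as the lid. Here it can be pinched from above, fingers closing through the 15 mm thickness.
- paintbox: Fixed open wooden paint box 130 (x) by 220 (y) by 65 mm high, turned at most 0.4 rad; origin at the centre of its underside, z up. A dark batten along its +x side (away from the robot) carries a brass leaf, top 60 mm above the table, with three brass knuckles (19 mm outside, 11 mm bore, 20 mm long) at y = -43, 0, 43 mm; bore axis along y at x = 80, z = 75 mm.
- seat_l (a point): Where bore_l belongs: on the fixed bore axis, in the middle of the +y gap between knuckles (gap 23 mm wide, open from above); axes as the paint box. With the holes lined up the lid's knuckles are 5.5 mm clear of the leaf below, and its panel 5.5 mm clear of the fixed knuckles. The lid's +x (blue) face points the box's +x way.
- seat_r (a point): The same for bore_r, in the -y gap.
- rack: Plywood rack fixed to the table, 150 (x) by 160 (y) mm, origin at the centre of its underside. Two slots along y, 22 mm wide, centred at x = -45 and +45 mm; slot floor 8 mm above the table, walls up to 53 mm above the table. One slot holds the lid, the other the canvas.
- canvas: Small painted canvas, 16 by 160 by 130 mm high, upright in the rack's other slot; origin at the centre of its underside. Leave alone.
- pin: Steel hinge pin, 6 mm diameter, 125 mm long along y, lying in a white dish (50 by 160 mm, 18 mm high); origin at the middle of its underside when laid. Leave alone.
- paint: White paint bottle with orange label, 54 mm diameter, 150 mm high, standing; origin at the centre of its underside. Leave alone.
- brushes: Blue brush pot, 72 mm diameter, 90 mm high, brushes up to 185 mm high; origin at the centre of its underside. Leave alone.
There are look-alikes about, which are no part of the job. What is meant by the lid is not purple or red, and is the larger of those in its own colour.

How it is judged:
By the outcome, as a careful person would: the job done as asked, in the order asked, and still so for the second after the job is handed in, while the arm keeps its last pose, push and grip.
It also fails if it takes over 45 s, if anything falls off the work surface, if the arm or the gripper's body presses on something with over 40 N, if the wrist force passes 120 N, or if a joint passes its speed limit or range.

## Robot

A 6-joint arm with a two-finger parallel gripper is mounted at the origin on the work surface. World frame = base frame: x ahead of the robot, y to its left, z up, the work surface at z = 0. Lengths are in m, angles in rad, forces in N, time in s.
With the tool pointing down it reaches from about 0.35 to 0.775 m from the base axis. Payload 7.3 kg.
Tool frame: the origin (TCP) lies on the mounting face of the last link; the fingertips stand 178 mm ahead of it and the grasp point (between the pads) lies 159 mm ahead of it (robot.grip_depth is the distance from the TCP to the grasp point, in m); z points along the fingers, y is the line along which they close (so a half turn about z gives the same grasp; the last joint's range is limited). The gripper opens to 92 mm and grips with 3 to 60 N. Pads are 19 mm wide; open, the fingers measure 130 mm over their backs; the gripper's body (75 mm by 190 mm) begins 47 mm behind the grasp point.
Start: joints at [1.166, 0.342, 1.524, -0, 1.275, -0.146], TCP at [0.134, 0.508, 0.405] pointing down, gripper open.
Joint ranges: [-2.53, 2.53], [-0.77, 2.02], [0.04, 2.7], [-1, 4.14], [0.28, 2.66], [-3.11, 3.11]. Speed limits (rad/s): [2.57, 2.57, 3.14, 3.14, 3.14, 3.14].

## Interface

Orientations are given as [roll, pitch, yaw] about the fixed x, y, z axes, in that order (R = Rz(yaw) Ry(pitch) Rx(roll)).
In Python, from cell import observe, cams, robot, models gives the robot as it stands.
- The arm moves only by the shell command python3 -m jog 'ROWS' [FORCE]. ROWS is JSON, a list of rows, each a list of 3 entries, a list of its own where there are three numbers: the shift along the tool's x, y, z each as a share of 0.4 m, from -1 to 1, then the turn about the tool's z as a share of pi rad, from -1 to 1, then the closure, from 0 (fully open) to 1 (shut). In form: [[[x, y, z], turn, jaw], ...]. A call has 1 to 12 rows; each row is the pose to reach, as a shift and turn from the pose commanded when the call began, along the tool's axes at that moment, turning the shorter way round; what a row does not reach only later rows make up. A row lasts 1/8 s, in which the tool goes at most 62.5 mm and 10.7 degrees, less where a joint would pass 70% of its speed; a pose out of reach is approached as far as the arm can. A call with a number of a shift or a turn outside -1 to 1 is refused whole. A call with a gripper value outside its range is refused whole. The fingers move at their own pace and stop on an object; FORCE is the grip in N (left out, the last holds). Time passes only in rows, so rows that repeat a pose let the fingers close. It gives the time, the measured TCP pose, the force, the opening and the grip force at its end, in the units of the state.
- observe(): the state, without advancing time (a new reading comes with each control period).
- cams.read_camera(name): name is "scene" or "top" or "wrist"; returns the picture (480x640x3 uint8, red, green, blue); there is no depth.
- cams.camera_model(name): a dict with "camera_matrix" (3x3 intrinsics, pixels), "pose" (4x4, takes a point from camera to world coordinates). Camera axes: x right, y down, z forward; pixel columns grow to the right and rows downward; lengths in m; the calibration is good to about 2 mm. A picture is of the moment at which its call begins: read the wrist's pose just before it. camera_model takes no time and is no camera call; for the wrist camera it gives the pose at the moment of the call.
- robot.hand_in(): hands the job in; it is judged then, once.
Trained networks look in the newest picture that a camera, given by its name, has taken for a name from the list of things; names that differ only in an ending like _2 or _b are one class to them, and where a whole thing is asked for, a point or a joint stands for the part that bears it (a point fixed in the world has none). Each returns a list of dicts, best first, with "confidence" (0 to 1); they miss things now and then, are a little off and sometimes report something else, mostly with a low value. They report only what shows in the picture. A call takes as long as a camera call. They do not tell look-alikes from the thing itself.
- models.find_in(target, camera): "position" ([x, y, z] in m, in world coordinates, good to about 4 mm: the middle of the surface that is visible of it).
- models.pinpoint(target, camera): "position" ([x, y, z] in m, in world coordinates, good to about 4 mm: a listed point, or the origin of a listed thing).
The state is a dict: "time": time; "qpos": joint angles; "qvel": joint speeds; "joint_efforts": joint torques, N m; "tool_pos": TCP position; "tool_rot": TCP orientation; "contact_force": force on the tool from outside, world axes, zero at the start; "torque": the same for the moment, N m; "opening": finger opening in m; "grip_force": force on a finger pad.
Only numpy, scipy, OpenCV 4.12 (cv2) and the standard library are available. Lean on these libraries where they do the work, as an engineer would, in place of code of your own. Each camera call takes 0.05 s, during which the arm holds its last target. There are 200 camera calls.

## Working session

There is one attempt and no reset: what is moved stays moved. The work goes in short steps, Python scripts to look and compute and a shell command to move; the robot and the scene stay as the last step left them, time stands still between calls to the robot, and variables do not carry over. Pictures are saved under pics/ and viewed, at most 10 in all, crops included, and the job is handed in when it is done.

```bash
ls; mkdir -p pics; python3 - <<'E'
from cell import observe, cams, robot, models
import cv2
s=observe(); print(s['time'],s['tool_pos'],s['tool_rot'],s['opening'])
for c in ('scene','top'):
    im=cams.read_camera(c); cv2.imwrite(f'pics/{c}0.png',im[:,:,::-1])
    for t in ('lid','bore_l','bore_r','lid_top','paintbox','seat_l','seat_r','rack','canvas','pin','paint','brushes'):
        for r in models.pinpoint(t,c)[:3]: print(c,t,[round(v,3) for v in r['position']],round(r['confidence'],2))
print(observe()['time'])
E
```

```text
pics
0.0 [0.13426462 0.50739893 0.40404601] [-3.14008938e+00 -2.50656880e-04  2.88279644e+00] 0.09222308857994754
scene lid [0.253, 0.259, 0.0] 0.87
scene lid [0.424, 0.245, 0.005] 0.82
scene lid [0.727, 0.395, -0.001] 0.63
scene bore_l [0.483, 0.069, 0.006] 0.92
scene bore_l [0.712, 0.377, 0.009] 0.9
scene bore_l [0.422, 0.269, 0.023] 0.85
scene bore_r [0.483, 0.069, 0.006] 0.92
scene bore_r [0.712, 0.377, 0.009] 0.9
scene bore_r [0.422, 0.269, 0.023] 0.85
scene lid_top [0.724, 0.391, 0.139] 0.98
scene lid_top [0.422, 0.243, 0.152] 0.9
scene lid_top [0.256, 0.257, 0.107] 0.85
scene paintbox [0.475, -0.25, -0.001] 0.63
scene seat_l [0.548, -0.212, 0.074] 0.96
scene seat_l [0.56, -0.25, 0.079] 0.78
scene seat_r [0.548, -0.212, 0.074] 0.96
scene seat_r [0.56, -0.25, 0.079] 0.78
scene rack [0.47, 0.246, 0.001] 0.87
scene canvas [0.519, 0.243, 0.007] 0.78
scene pin [0.779, 0.021, 0.003] 0.57
scene paint [0.745, -0.267, -0.004] 0.58
scene brushes [0.749, 0.207, 0.002] 0.75
top lid [0.728, 0.391, 0.004] 0.86
top lid [0.49, 0.053, -0.001] 0.75
top lid [0.423, 0.247, 0.008] 0.72
top bore_l [0.481, 0.068, 0.006] 0.91
top bore_l [0.745, 0.413, 0.006] 0.9
top bore_l [0.241, 0.249, 0.007] 0.89
top bore_r [0.481, 0.068, 0.006] 0.91
top bore_r [0.745, 0.413, 0.006] 0.9
top bore_r [0.241, 0.249, 0.007] 0.89
top lid_top [0.728, 0.397, 0.144] 0.84
top lid_top [0.488, 0.052, 0.102] 0.84
top lid_top [0.254, 0.258, 0.11] 0.72
top paintbox [0.474, -0.255, 0.001] 0.88
top paintbox [0.422, 0.249, 0.009] 0.44
top seat_l [0.551, -0.211, 0.074] 0.96
top seat_l [0.556, -0.257, 0.076] 0.69
top seat_l [0.516, 0.243, 0.009] 0.25
top seat_r [0.551, -0.211, 0.074] 0.96
top seat_r [0.556, -0.257, 0.076] 0.69
top seat_r [0.516, 0.243, 0.009] 0.25
top rack [0.467, 0.244, -0.001] 0.86
top pin [0.777, 0.026, 0.003] 0.58
top paint [0.745, -0.266, -0.0] 0.75
top paint [0.555, -0.255, 0.075] 0.27
top brushes [0.752, 0.201, 0.001] 0.86
1.3
```

View pics/scene0.png

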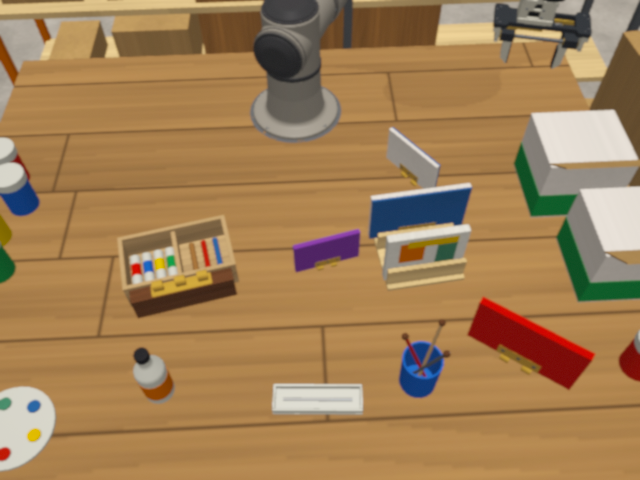

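View pics/top0.png

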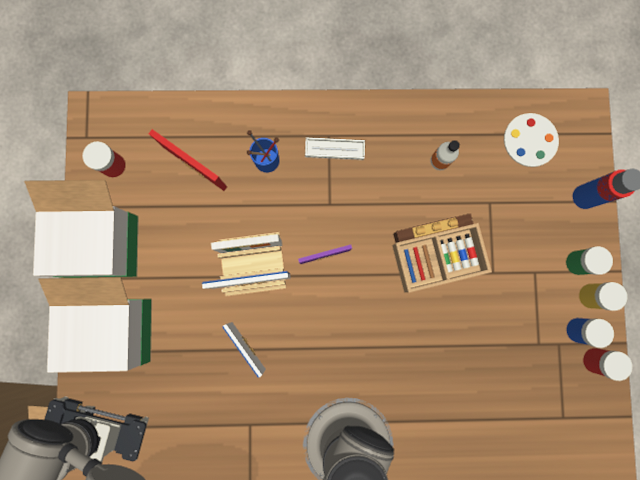

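The scene picture shows the large blue lid in the rack slot nearer the robot, with its upper edge running from (370,190) to (470,185) and the canvas in front of it. The small blue and purple lids stand loose, and a red lid stands behind. In the top picture the lid's edge runs (202,285)–(288,275), and the box's brass knuckles are around (445,227), with the box turned by about +0.25 rad.

```bash
cat > h.py <<'E'
import numpy as np, cv2
from scipy.spatial.transform import Rotation as Ro
from cell import observe, cams, robot, models
def ray(c,uv,z,M=None):
    M=M or cams.camera_model(c); P=np.array(M['pose']); K=np.array(M['camera_matrix'])
    d=P[:3,:3]@np.linalg.inv(K)@np.array([uv[0],uv[1],1.]); o=P[:3,3]
    return o+d*(z-o[2])/d[2]
def proj(M,X):
    P=np.array(M['pose']); K=np.array(M['camera_matrix']); X=np.atleast_2d(X)
    q=(X-P[:3,3])@P[:3,:3]@K.T; return q[:,:2]/q[:,2:]
def go(p,yaw):
    s=observe(); R=Ro.from_euler('xyz',s['tool_rot']).as_matrix()
    sh=R.T@(np.array(p)-s['tool_pos'])/0.4
    t=-((yaw-s['tool_rot'][2]+np.pi)%(2*np.pi)-np.pi)/np.pi
    print('shift',sh.round(4),'turn',round(t,4))
def st():
    s=observe(); print('t',round(s['time'],2),'p',np.round(s['tool_pos'],4),'r',np.round(s['tool_rot'],4),'F',np.round(s['contact_force'],1),'T',np.round(s['torque'],2),'op',round(s['opening'],4),'g',s['grip_force'])
E
python3 - <<'E'
from h import *
for c,a,b in(('scene',(370,190),(470,185)),('top',(202,285),(288,275))):
    A=ray(c,a,.1525);B=ray(c,b,.1525);print(c,A,B,(A+B)/2,np.linalg.norm(A-B))
s=observe();R=Ro.from_euler('xyz',s['tool_rot']).as_matrix();P=np.array(cams.camera_model('wrist')['pose'])
print(R.T@(P[:3,3]-s['tool_pos']),R.T@P[:3,:3],cams.camera_model('wrist')['camera_matrix'])
go((.422,.245,.42),1.686)
E
```

```text
scene [0.41260242 0.14272912 0.1525    ] [0.41111012 0.34099728 0.1525    ] [0.41185627 0.2418632  0.1525    ] 0.19827376818052111
top [0.41280842 0.34223874 0.1525    ] [0.43320783 0.14143026 0.1525    ] [0.42300813 0.2418345  0.1525    ] 0.20184196289770542
[0.08450833 0.00027616 0.02067447] [[-1.39721951e-04 -9.51121632e-01 -3.08816487e-01]
 [ 9.99999170e-01  2.62558520e-04 -1.26109499e-03]
 [ 1.28053712e-03 -3.08816407e-01  9.51120806e-01]] [[348.41257083   0.         318.26221587]
 [  0.         348.41257083 233.94042175]
 [  0.           0.           1.        ]]
shift [-0.8631 -0.4504 -0.0382] turn 0.3809
```

```bash
python3 -m jog '[[[-0.863,-0.45,-0.04],0.381,0],[[-0.863,-0.45,-0.04],0.381,0],[[-0.863,-0.45,-0.04],0.381,0],[[-0.863,-0.45,-0.04],0.381,0],[[-0.863,-0.45,-0.04],0.381,0],[[-0.863,-0.45,-0.04],0.381,0],[[-0.863,-0.45,-0.04],0.381,0],[[-0.863,-0.45,-0.04],0.381,0],[[-0.863,-0.45,-0.04],0.381,0],[[-0.863,-0.45,-0.04],0.381,0]]'
python3 - <<'E'
from h import *
M=cams.camera_model('wrist'); im=cams.read_camera('wrist'); cv2.imwrite('pics/w1.png',im[:,:,::-1]); np.save('M1.npy',M,allow_pickle=True)
for t in ('lid_top','lid','bore_l','rack'):
    for r in models.pinpoint(t,'wrist')[:3]: print(t,np.round(r['position'],4),round(r['confidence'],2))
st()
E
```

```text
time: 2.55
tool_pos: [0.4212, 0.246, 0.4208]
tool_rot: [3.142, -0.0, 1.688]
contact_force: [0.6, -0.6, 0.1]
opening: 0.0919
grip_force: 0.0
lid_top [0.4192 0.2444 0.1547] 0.89
lid_top [0.4839 0.0564 0.0965] 0.72
lid_top [0.2543 0.2622 0.1056] 0.57
lid [0.7286 0.393  0.0018] 0.97
lid [0.4223 0.2411 0.0113] 0.77
lid [ 0.4895  0.0518 -0.0011] 0.66
bore_l [0.7158 0.3757 0.008 ] 0.85
bore_l [0.2707 0.2706 0.0069] 0.74
bore_l [0.2399 0.2484 0.0101] 0.72
rack [ 0.4702  0.2489 -0.0049] 0.82
t 2.8 p [0.4217 0.2455 0.4208] r [ 3.1414e+00 -1.0000e-04  1.6869e+00] F [-1.1  0.1  1.5] T [-0.14  0.01  0.01] op 0.0916 g 0.0
```

View pics/w1.png

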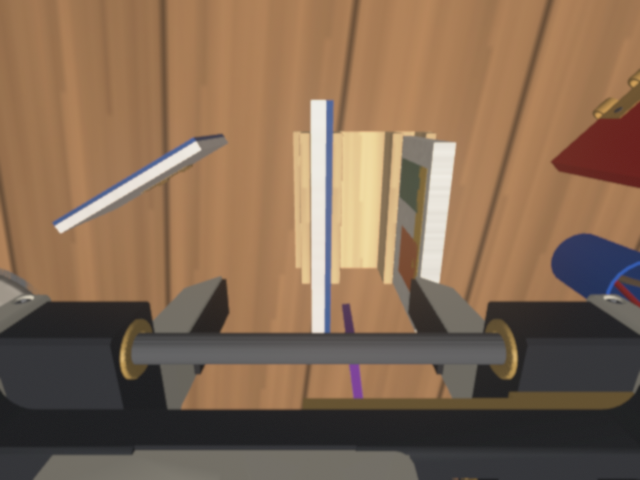

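The wrist picture shows the lid's upper edge as a strip from (321,100), its +y end, down to (321,332), where it passes under the gripper. Blue is on the right (world +x), the canvas is at (440,210), and the small blue lid is at (140,185).

```bash
python3 - <<'E'
from h import *
M=np.load('M1.npy',allow_pickle=True).item()
im=cv2.imread('pics/w1.png')[:,:,::-1].astype(int)
L=[]
for r in range(108,300,8):
    row=im[r]; wh=(row.min(1)>150)&(row.max(1)-row.min(1)<40); bl=(row[:,2]-row[:,0]>40)
    m=(wh|bl); m[:295]=0; m[350:]=0; c=np.flatnonzero(m); w=np.flatnonzero(wh&m)
    A=ray('w',(c.min()-.5,r),.1525,M);B=ray('w',(c.max()+.5,r),.1525,M);W=ray('w',(w.max()+.5,r),.1525,M)
    L.append(np.r_[r,(A+B)[:2]/2,np.linalg.norm(A-B),np.linalg.norm(A-W)])
L=np.array(L);print(L[::4].round(4))
p=np.polyfit(L[:,2],L[:,1],1);th=-np.arctan(p[0]);print('yaw',th)
e=ray('w',(321.5,99.5),.1525,M);e2=e-.1*np.array([-np.sin(th),np.cos(th),0]);print(e,'centre',e2)
go((e2[0],e2[1],.1525-.014+.159),th+np.pi/2)
E
```

```text
[[1.080e+02 4.119e-01 3.380e-01 1.400e-02 1.070e-02]
 [1.400e+02 4.143e-01 3.175e-01 1.440e-02 1.030e-02]
 [1.720e+02 4.166e-01 2.957e-01 1.410e-02 1.060e-02]
 [2.040e+02 4.193e-01 2.727e-01 1.450e-02 1.090e-02]
 [2.360e+02 4.219e-01 2.484e-01 1.420e-02 1.120e-02]
 [2.680e+02 4.254e-01 2.225e-01 1.390e-02 1.000e-02]]
yaw 0.11706909771126739
[0.4115485 0.3433121 0.1525   ] centre [0.42322869 0.24399658 0.1525    ]
shift [-0.0043  0.0034  0.3082] turn -0.0003
```

```bash
python3 -m jog '[[[-0.004,0.003,0.1],0,0.4],[[-0.004,0.003,0.2],0,0.4],[[-0.004,0.003,0.27],0,0.4],[[-0.004,0.003,0.318],0,0.4],[[-0.004,0.003,0.318],0,0.4],[[-0.004,0.003,0.318],0,0.7],[[-0.004,0.003,0.318],0,1],[[-0.004,0.003,0.318],0,1],[[-0.004,0.003,0.318],0,1],[[-0.004,0.003,0.318],0,1]]' 45; python3 -c 'from h import *; st()'
```

```text
time: 4.05
tool_pos: [0.4234, 0.2438, 0.2938]
tool_rot: [3.141, -0.0, 1.686]
contact_force: [0.0, 0.8, 1.3]
opening: 0.0147
grip_force: 45.0
t 4.05 p [0.4234 0.2438 0.2938] r [ 3.141e+00 -2.000e-04  1.686e+00] F [0.  0.8 1.3] T [-0.11  0.05  0.03] op 0.0147 g 45.00018775463104
```

```bash
python3 -m jog '[[[0,0,-0.05],0,1],[[0,0,-0.1],0,1],[[0,0,-0.2],0,1],[[0,0,-0.3],0,1],[[0,0,-0.4],0,1],[[0,0,-0.42],0,1],[[0,0,-0.42],0,1]]'; python3 - <<'E'
from h import *
st()
import pickle
for c in('scene','top','wrist'):
    pickle.dump(cams.camera_model(c),open(f'M2{c}.pkl','wb'))
    im=cams.read_camera(c); cv2.imwrite(f'pics/{c}2.png',im[:,:,::-1])
    for t in ('lid','lid_top','bore_l','bore_r'):
        for r in models.pinpoint(t,c)[:4]: print(c,t,np.round(r['position'],4),round(r['confidence'],2))
im=cv2.imread('pics/scene2.png'); c=cv2.resize(im[80:280,330:530],(600,600),interpolation=cv2.INTER_CUBIC);cv2.imwrite('pics/s2c.png',c)
E
```

```text
time: 4.92
tool_pos: [0.4232, 0.2436, 0.4602]
tool_rot: [-3.14, 0.0, 1.686]
contact_force: [-0.3, -0.3, -4.7]
opening: 0.0147
grip_force: 45.0
t 4.92 p [0.4232 0.2436 0.4602] r [-3.1398e+00  4.0000e-04  1.6859e+00] F [-0.3 -0.3 -4.7] T [-0.07  0.07  0.03] op 0.0147 g 44.99872863292694
scene lid [0.42   0.244  0.1711] 0.76
scene lid [ 0.2518  0.2573 -0.0016] 0.67
scene lid [ 0.7294  0.3934 -0.0036] 0.6
scene lid [0.4865 0.056  0.0015] 0.59
scene lid_top [0.7254 0.3917 0.142 ] 0.8
scene lid_top [0.4225 0.2438 0.3215] 0.75
scene lid_top [0.4856 0.0545 0.0962] 0.64
scene bore_l [0.422  0.2675 0.1865] 0.91
scene bore_l [0.4239 0.2241 0.1829] 0.91
scene bore_l [0.7377 0.4164 0.0092] 0.79
scene bore_l [0.4912 0.0402 0.0047] 0.78
scene bore_r [0.422  0.2675 0.1865] 0.91
scene bore_r [0.4239 0.2241 0.1829] 0.91
scene bore_r [0.7377 0.4164 0.0092] 0.79
scene bore_r [0.4912 0.0402 0.0047] 0.78
top lid [0.2543 0.2556 0.0009] 0.9
top lid [0.7324 0.3936 0.0035] 0.89
top lid [0.4211 0.248  0.1707] 0.87
top lid [ 4.916e-01  5.310e-02 -2.000e-04] 0.74
top lid_top [0.7267 0.3959 0.1436] 0.95
top lid_top [0.489  0.0533 0.0997] 0.9
top lid_top [0.2532 0.2551 0.1093] 0.63
top bore_l [0.2434 0.2495 0.0073] 0.93
top bore_l [0.4243 0.2179 0.184 ] 0.82
top bore_l [0.7446 0.412  0.0063] 0.81
top bore_l [0.7139 0.3806 0.0143] 0.77
top bore_r [0.2434 0.2495 0.0073] 0.93
top bore_r [0.4243 0.2179 0.184 ] 0.82
top bore_r [0.7446 0.412  0.0063] 0.81
top bore_r [0.7139 0.3806 0.0143] 0.77
wrist lid [7.260e-01 3.934e-01 4.000e-04] 0.86
wrist lid [0.4194 0.2411 0.1757] 0.68
wrist lid [ 0.2486  0.2567 -0.0044] 0.56
wrist lid_top [0.4192 0.2413 0.3193] 0.8
wrist lid_top [0.2552 0.2605 0.1034] 0.8
wrist bore_l [0.7106 0.3728 0.0068] 0.9
wrist bore_l [0.2378 0.2502 0.01  ] 0.71
wrist bore_l [0.2687 0.2683 0.0065] 0.7
wrist bore_r [0.7106 0.3728 0.0068] 0.9
wrist bore_r [0.2378 0.2502 0.01  ] 0.71
wrist bore_r [0.2687 0.2683 0.0065] 0.7
```

View pics/s2c.png

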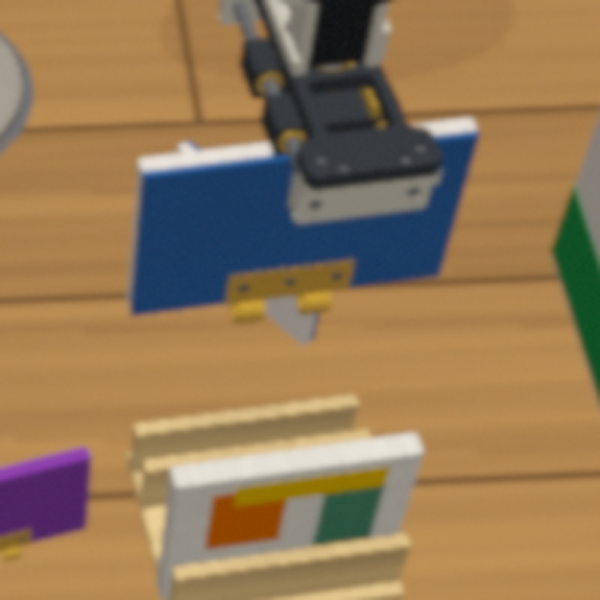

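The crop shows the lid hanging free and upright in the jaws, blue face towards the camera. Its face corners are at about (138,172), (477,133), (440,275) and (133,313) in the crop, with the knuckles at (248,310) and (315,300). Next I'll carry it to a spot above the box interior, beside the hinge, so the wrist camera can measure the hinge.

```bash
python3 - <<'E'
from h import *
go((.445,0.0,.46),1.75); go((.465,-.24,.46),1.80)
E
```

```text
shift [-0.6115 -0.0162  0.0038] turn -0.0204
shift [-1.2133 -0.0354  0.0037] turn -0.0363
```

```bash
python3 -m jog '[[[-0.05,0,0],0,1],[[-0.13,0,0],0,1],[[-0.24,0,0],0,1],[[-0.36,-0.01,0],-0.01,1],[[-0.48,-0.015,0],-0.02,1],[[-0.6,-0.02,0],-0.03,1],[[-0.72,-0.02,0],-0.036,1],[[-0.84,-0.03,0],-0.036,1],[[-0.93,-0.03,0],-0.036,1],[[-0.98,-0.03,0],-0.036,1],[[-0.98,-0.03,0],-0.036,1]]'
python3 -c 'from h import *; go((.465,-.24,.46),1.80)'
```

```text
time: 7.05
tool_pos: [0.4565, -0.1479, 0.4613]
tool_rot: [-3.142, -0.0, 1.797]
contact_force: [-0.1, 0.8, -4.8]
opening: 0.0143
grip_force: 45.0
shift [-0.2292 -0.0311  0.0032] turn -0.0009
```

```bash
python3 -m jog '[[[-0.08,-0.01,0],0,1],[[-0.18,-0.03,0],0,1],[[-0.23,-0.031,0],0,1],[[-0.23,-0.031,0],0,1],[[-0.23,-0.031,0],0,1]]'
python3 - <<'E'
from h import *
import pickle
st()
pickle.dump(cams.camera_model('wrist'),open('M3wrist.pkl','wb'))
im=cams.read_camera('wrist'); cv2.imwrite('pics/w3.png',im[:,:,::-1])
for t in ('seat_l','seat_r','paintbox'):
    for r in models.pinpoint(t,'wrist')[:4]: print(t,np.round(r['position'],4),round(r['confidence'],2))
E
```

```text
time: 7.68
tool_pos: [0.4653, -0.2383, 0.4614]
tool_rot: [-3.142, -0.001, 1.8]
contact_force: [0.4, -0.5, -4.5]
opening: 0.0147
grip_force: 45.0
t 7.67 p [ 0.4653 -0.2383  0.4614] r [-3.1416e+00 -1.3000e-03  1.7999e+00] F [ 0.4 -0.5 -4.5] T [-0.11  0.06 -0.01] op 0.0147 g 44.99879479408264
seat_l [ 0.5532 -0.2519  0.0733] 0.87
seat_l [ 0.5551 -0.2126  0.0738] 0.82
seat_r [ 0.5532 -0.2519  0.0733] 0.87
seat_r [ 0.5551 -0.2126  0.0738] 0.82
```

View pics/w3.png

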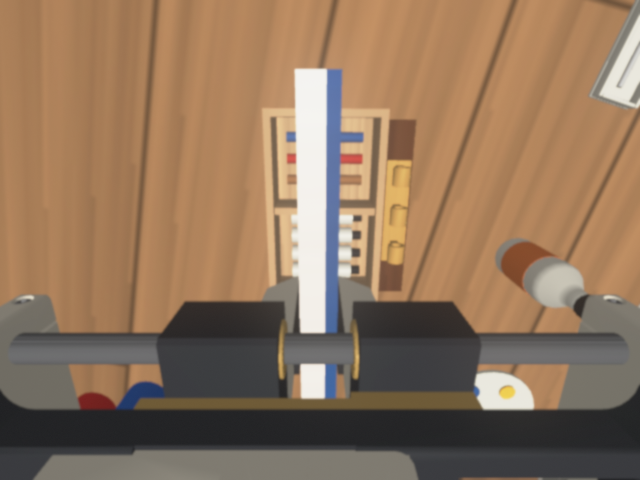

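The wrist view shows the hanging lid edge-on at columns 295–342. Beyond it the box's +y rim corners are at (263,108) and (389,108), and the three brass knuckles are at (401,176), (397,215) and (395,252). I'll fit the box pose from the rim edges and check it against the knuckles with an overlay.

```bash
cat > box.py <<'E'
from h import *
import pickle
from scipy.optimize import least_squares
def W(b,X):
    c,s=np.cos(b[2]),np.sin(b[2]); X=np.atleast_2d(np.asarray(X,float))
    return np.c_[X[:,0]*c-X[:,1]*s+b[0],X[:,0]*s+X[:,1]*c+b[1],X[:,2]]
def knuck(yc,L,x=.08,z=.075,r=.0095):
    a=np.linspace(0,2*np.pi,25)[:-1]
    return [np.c_[x+r*np.cos(a),0*a+yc+d,z+r*np.sin(a)] for d in(-L/2,L/2)]
def draw(im,M,b,k=6,o=(0,0)):
    def pl(P,col):
        q=((proj(M,W(b,P))-o+.5)*k-.5).astype(np.int32); cv2.polylines(im,[q],True,col,1,cv2.LINE_AA)
    for y in(-.043,0,.043):
        h=np.vstack(knuck(y,.02)); q=((proj(M,W(b,h))-o+.5)*k-.5).astype(np.float32)
        cv2.polylines(im,[cv2.convexHull(q).astype(np.int32)],True,(255,0,255),1,cv2.LINE_AA)
    pl([[-.065,-.11,.065],[.065,-.11,.065],[.065,.11,.065],[-.065,.11,.065]],(0,255,0))
E
python3 - <<'E'
from box import *
M=pickle.load(open('M3wrist.pkl','rb'))
im=cv2.imread('pics/w3.png')
# right rim edge: light wood -> batten/brass; use left rim outer edge & corners
px=np.array([[263,108],[389,108.]])
X=np.array([[-.065,.11,.065],[.065,.11,.065]])
f=lambda b:(proj(M,W(b,X))-px).ravel()
r=least_squares(f,[.475,-.25,.2]);print(r.x,np.abs(r.fun).max())
b=r.x
print('seat mid',W(b,[[.08,0,.075]]))
c=im[90:310,255:425]; k=3
o=np.array([375,100]);c=cv2.resize(im[100:300,375:425],None,fx=k*1,fy=k,interpolation=cv2.INTER_CUBIC)
d=c.copy(); draw(d,M,b,k,o)
o2=np.array([255,100]);e=cv2.resize(im[100:300,255:425],None,fx=k,fy=k,interpolation=cv2.INTER_CUBIC);
draw(e,M,b,k,o2)
cv2.imwrite('pics/w3o.png',np.hstack([c,e]));print(np.hstack([c,e]).shape)
E
```

```text
[ 0.47544454 -0.24934236  0.22882033] 1.0394014723115674
seat mid [[ 0.55335931 -0.23119606  0.075     ]]
(600, 660, 3)
```

View pics/w3o.png

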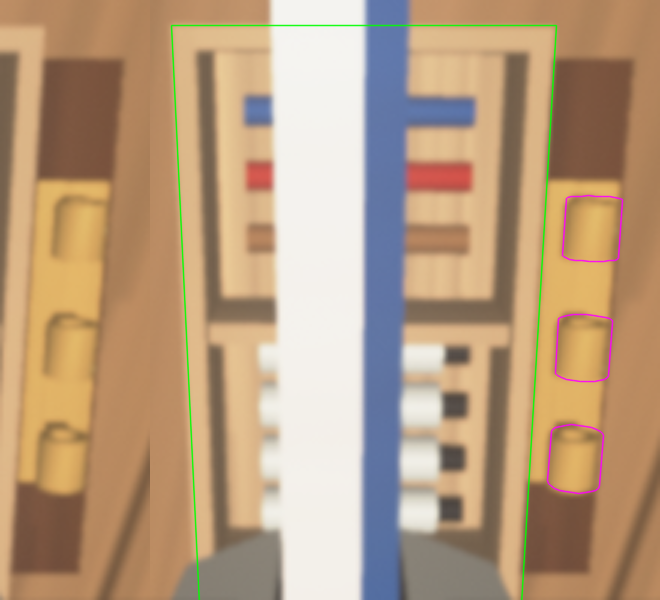

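The overlay agrees to about 1 px in the knuckles' y and in the rim outline. I'll refine it with sub-pixel rim edges and knuckle profiles.

```bash
python3 - <<'E'
from box import *
M=pickle.load(open('M3wrist.pkl','rb'))
im=cv2.imread('pics/w3.png').astype(float)
b0=[.47544,-.24934,.22882]
for r in(170,176,210,216,246,252): print(r,[tuple(im[r,c,::-1].astype(int)) for c in range(384,420,1)])
# left outer rim: wood dark -> light edge, channel blue gradient
E
```

```text
170 [(np.int64(216), np.int64(177), np.int64(131)), (np.int64(203), np.int64(163), np.int64(118)), (np.int64(194), np.int64(153), np.int64(101)), (np.int64(212), np.int64(166), np.int64(98)), (np.int64(222), np.int64(178), np.int64(103)), (np.int64(225), np.int64(182), np.int64(105)), (np.int64(225), np.int64(182), np.int64(105)), (np.int64(221), np.int64(177), np.int64(102)), (np.int64(207), np.int64(162), np.int64(94)), (np.int64(175), np.int64(137), np.int64(81)), (np.int64(163), np.int64(128), np.int64(77)), (np.int64(174), np.int64(135), np.int64(80)), (np.int64(186), np.int64(144), np.int64(85)), (np.int64(196), np.int64(152), np.int64(89)), (np.int64(205), np.int64(158), np.int64(92)), (np.int64(213), np.int64(164), np.int64(95)), (np.int64(217), np.int64(171), np.int64(98)), (np.int64(221), np.int64(177), np.int64(102)), (np.int64(223), np.int64(181), np.int64(104)), (np.int64(225), np.int64(185), np.int64(106)), (np.int64(225), np.int64(185), np.int64(106)), (np.int64(223), np.int64(181), np.int64(103)), (np.int64(220), np.int64(176), np.int64(101)), (np.int64(217), np.int64
[... 8215 characters left out ...]
nt64(85)), (np.int64(179), np.int64(133), np.int64(92)), (np.int64(185), np.int64(138), np.int64(96)), (np.int64(185), np.int64(138), np.int64(97)), (np.int64(185), np.int64(139), np.int64(97)), (np.int64(185), np.int64(138), np.int64(96)), (np.int64(185), np.int64(138), np.int64(96)), (np.int64(186), np.int64(138), np.int64(97)), (np.int64(186), np.int64(138), np.int64(97)), (np.int64(185), np.int64(137), np.int64(96)), (np.int64(185), np.int64(137), np.int64(96)), (np.int64(184), np.int64(137), np.int64(95)), (np.int64(184), np.int64(137), np.int64(95)), (np.int64(185), np.int64(137), np.int64(95)), (np.int64(186), np.int64(138), np.int64(96)), (np.int64(187), np.int64(139), np.int64(96))]
```

```bash
python3 - <<'E'
from box import *
M=pickle.load(open('M3wrist.pkl','rb'))
obs=[(.043,176,392,411.8),(0,216,389.5,408),(-.043,252,386.5,404.7)]
def sil(b,y,row):
    h=cv2.convexHull(proj(M,W(b,np.vstack(knuck(y,.02)))).astype(np.float32))[:,0]
    xs=[]
    for p,q in zip(h,np.roll(h,-1,0)):
        if (p[1]-row)*(q[1]-row)<=0 and p[1]!=q[1]: xs.append(p[0]+(q[0]-p[0])*(row-p[1])/(q[1]-p[1]))
    return [min(xs),max(xs)]
px=np.array([[263,108],[389,108.]]);X=np.array([[-.065,.11,.065],[.065,.11,.065]])
def f(b,full=True):
    k=np.concatenate([np.array(sil(b,y,r))-[l,rr] for y,r,l,rr in obs])
    h=[cv2.convexHull(proj(M,W(b,np.vstack(knuck(y,.02)))).astype(np.float32))[:,0][:,1] for y in(.043,-.043)]
    e=[h[0].min()-165.2,h[1].max()-264.3]
    return np.r_[k,e,(proj(M,W(b,X))-px).ravel()]
r=least_squares(f,[.4754,-.2493,.2288],diff_step=1e-4);print(r.x,f([.4754,-.2493,.2288]).round(1),r.fun.round(1))
for b in([.4754,-.2493,.2288],r.x):print(W(b,[[.08,0,.075],[.08,.0215,.075],[.08,-.0215,.075]]))
# scene/top views
for c in('scene','top'):
    Mc=pickle.load(open(f'M2{c}.pkl','rb'));im=cv2.imread(f'pics/{c}2.png')
    q=proj(Mc,W(r.x,[[.08,0,.075]]))[0];o=(q-[50,50]).astype(int);k=4
    a=cv2.resize(im[o[1]:o[1]+100,o[0]:o[0]+100],None,fx=k,fy=k,interpolation=cv2.INTER_CUBIC);draw(a,Mc,r.x,k,o);cv2.imwrite(f'pics/o_{c}.png',a)
cv2.imwrite('pics/o_both.png',np.hstack([cv2.imread('pics/o_scene.png'),cv2.imread('pics/o_top.png')]))
# lid fit from scene2 corners, tool frame
Mc=pickle.load(open('M2scene.pkl','rb'))
cr=np.array([[138,172],[477,133],[440,275],[133,313.]]);uv=(cr+.5)/3-.5+[330,80]
L=np.array([[.0075,-.1,.1445],[.0075,.1,.1445],[.0075,.1,.0245],[.0075,-.1,.0245]])
g=lambda p:(proj(Mc,L@Ro.from_euler('xyz',p[3:]).as_matrix().T+p[:3])-uv).ravel()
s=least_squares(g,[.423,.244,.175,0,0,.115]);print('lid at tool(.4232,.2436,.4602,yaw1.6859):',s.x.round(4),s.fun.round(1))
E
```

```text
[ 0.47487636 -0.24943058  0.22436031] [ 0.8 -0.3  0.7  0.2  1.3  0.5 -0.3 -0.3 -1.1 -0.   1.   0. ] [ 0.5 -0.6  0.2 -0.3  0.7 -0.1  0.1  0.  -1.1 -0.3  0.9  0.3]
[[ 0.55331514 -0.23115528  0.075     ]
 [ 0.54843875 -0.21021559  0.075     ]
 [ 0.55819153 -0.25209498  0.075     ]]
[[ 0.55287129 -0.23163196  0.075     ]
 [ 0.54808791 -0.21067082  0.075     ]
 [ 0.55765467 -0.2525931   0.075     ]]
lid at tool(.4232,.2436,.4602,yaw1.6859): [ 0.4179  0.2448  0.1709  0.0203 -0.0125  0.0834] [ 0.4  0.1 -0.3 -0.1  0.4  0.  -0.4 -0.1]
```

View pics/o_both.png

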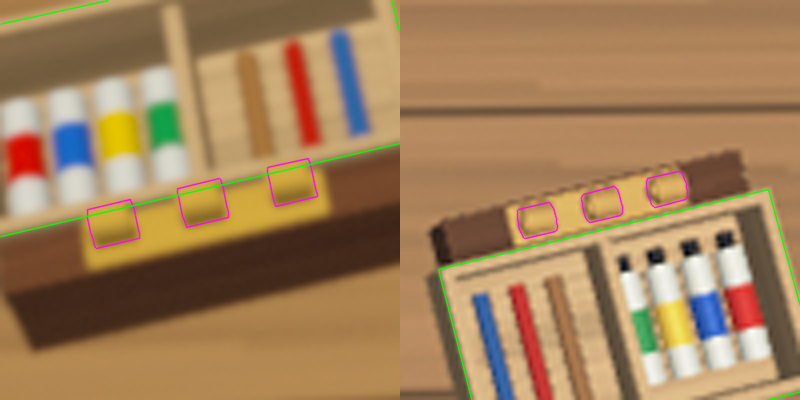

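The overlay matches the knuckles in all three cameras: box yaw is about 0.226, and the seat middle is about (0.553, -0.2314, 0.075). I'll move above the seat, then measure the lid relative to the tool there.

```bash
python3 -c 'from h import *; go((.553,-.2314,.396),1.797)'
```

```text
shift [-0.0324  0.2177  0.1643] turn 0.001
```

```bash
python3 -m jog '[[[-0.01,0.08,0],0.001,1],[[-0.03,0.17,0],0.001,1],[[-0.032,0.218,0],0.001,1],[[-0.032,0.218,0.05],0.001,1],[[-0.032,0.218,0.11],0.001,1],[[-0.032,0.218,0.164],0.001,1],[[-0.032,0.218,0.164],0.001,1],[[-0.032,0.218,0.164],0.001,1]]'
cat > lid.py <<'E'
from box import *
def edges(im,M,T,p,tol=5):
    """fit blue-face outline: p=[dx,dy,dz,roll,pitch,dyaw] of lid in a frame at the tool (x=box-like, z up)"""
    m=((im[:,:,2].astype(int)-im[:,:,0]>25)).astype(np.uint8)
    C=max(cv2.findContours(m,cv2.RETR_EXTERNAL,cv2.CHAIN_APPROX_NONE)[0],key=cv2.contourArea)[:,0].astype(float)
    return m,C
def lidpts(p,T,yaw):
    R=Ro.from_euler('z',yaw)*Ro.from_euler('xyz',[p[3],p[4],p[5]])
    return lambda X:R.apply(np.atleast_2d(X))+Ro.from_euler('z',yaw).apply(p[:3])+T
E
python3 - <<'E'
from lid import *
s=observe(); st(); Mc=cams.camera_model('scene'); im=cams.read_camera('scene'); cv2.imwrite('pics/scene4.png',im[:,:,::-1])
Mw=cams.camera_model('wrist'); w=cams.read_camera('wrist'); cv2.imwrite('pics/w4.png',w[:,:,::-1])
pickle.dump((s['tool_pos'],s['tool_rot'],Mc,Mw),open('s4.pkl','wb'))
T=np.array(s['tool_pos']);yaw=s['tool_rot'][2]-np.pi/2
F=np.array([[.0075,-.1,.1445],[.0075,.1,.1445],[.0075,.1,.0245],[.0075,-.1,.0245]])
p=np.array([0,0,-.2858,0,0,0.])
q=proj(Mc,lidpts(p,T,yaw)(F)); print(q.round(1))
m=((im[:,:,2].astype(int)-im[:,:,0]>25)&(im[:,:,2]>70)).astype(np.uint8)
x0,y0=q.min(0).astype(int)-12;x1,y1=q.max(0).astype(int)+12
mm=np.zeros_like(m);mm[y0:y1,x0:x1]=m[y0:y1,x0:x1]
C=max(cv2.findContours(mm,cv2.RETR_EXTERNAL,cv2.CHAIN_APPROX_NONE)[0],key=cv2.contourArea)[:,0]
print(cv2.contourArea(C),cv2.boundingRect(C),np.array(cv2.approxPolyDP(C,3,True))[:,0].tolist())
# wrist strip
for r in range(60,301,40):
    row=w[r].astype(int); wh=(row.min(1)>150)&(row.max(1)-row.min(1)<40); bl=row[:,2]-row[:,0]>40
    c=np.flatnonzero((wh|bl)[270:370])+270; print(r,(c.min(),c.max()) if len(c) else None)
print('end row',np.flatnonzero((w[:,318].min(1)>150))[:1])
a=cv2.resize(im[y0:y1+20,x0:x1],None,fx=4,fy=4,interpolation=cv2.INTER_CUBIC);print(a.shape,x0,y0);cv2.imwrite('pics/s4c.png',a[:600,:800,::-1])
E
```

```text
time: 8.88
tool_pos: [0.5532, -0.2321, 0.397]
tool_rot: [3.14, 0.001, 1.796]
contact_force: [0.9, -0.5, -4.1]
opening: 0.0148
grip_force: 45.0
t 8.88 p [ 0.5532 -0.2321  0.397 ] r [3.1404e+00 9.0000e-04 1.7961e+00] F [ 0.9 -0.5 -4.1] T [-0.15  0.01 -0.  ] op 0.0148 g 44.99894320964813
[[ 99.1 238.8]
 [218.8 212.5]
 [228.1 253.4]
 [119.  278.6]]
3023.5 (99, 212, 127, 65) [[225, 252], [217, 212], [179, 219], [185, 245], [137, 257], [131, 249], [129, 234], [133, 230], [99, 237], [119, 276], [150, 270], [150, 260], [189, 251], [196, 258], [215, 255], [219, 263], [220, 254]]
60 None
100 (np.int64(295), np.int64(340))
140 (np.int64(296), np.int64(339))
180 (np.int64(297), np.int64(338))
220 (np.int64(270), np.int64(337))
260 (np.int64(270), np.int64(336))
300 (np.int64(299), np.int64(337))
end row [68]
(440, 612, 3) 87 200
```

View pics/s4c.png

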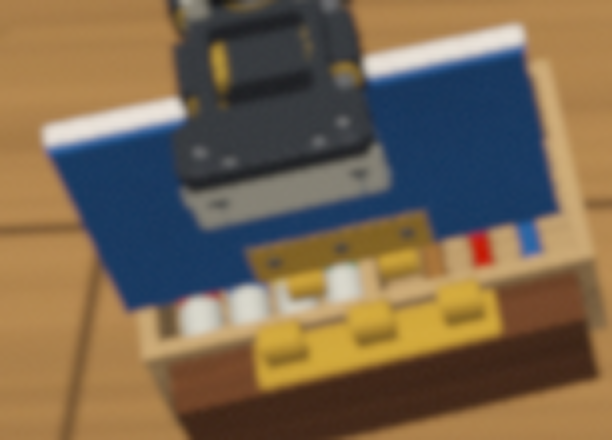

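In the crop the lid hangs squarely above the hinge: lid knuckles at (306,285) and (399,262), box knuckles at (285,345), (372,322) and (463,302). The face outline sits about 1 px from the prediction, so I'll fit the edges to sub-pixel to get the height and roll in the jaws.

```bash
cat >> lid.py <<'E'
def fitlid(g,Mc,T,yaw,p0,free=(1,2,3),rng=3.5):
    def mk():
        S=[]
        for y in np.r_[np.linspace(-.094,-.055,12),np.linspace(.05,.094,12)]: S.append(((.0075,y,.1445),(0,0,1)))
        for y in np.r_[np.linspace(-.094,-.042,14),np.linspace(.042,.065,7)]: S.append(((.0075,y,.0245),(0,0,-1)))
        for z in np.linspace(.032,.138,24): S+= [((.0075,-.1,z),(0,-1,0)),((.0075,.1,z),(0,1,0))]
        return [np.array(a) for a in zip(*S)]
    X,N=mk(); p=np.array(p0,float)
    for it in range(4):
        f=lidpts(p,T,yaw); a=proj(Mc,f(X)); n=proj(Mc,f(X+.002*N))-a; n/=np.linalg.norm(n,axis=1)[:,None]
        t=np.arange(-rng,rng+.01,.25); Q=a[:,None]+t[None,:,None]*n[:,None]
        V=cv2.remap(g,Q[...,0].astype(np.float32),Q[...,1].astype(np.float32),cv2.INTER_CUBIC)
        G=np.abs(np.gradient(cv2.GaussianBlur(V,(5,1),0),axis=1)); i=G[:,1:-1].argmax(1)+1; off=t[i]; ok=(G.max(1)>3)&(i>1)&(i<len(t)-2)
        tgt=a+off[:,None]*n
        def res(v):
            pp=p.copy(); pp[list(free)]=v
            return (((proj(Mc,lidpts(pp,T,yaw)(X))-tgt)*n).sum(1))[ok]
        r=least_squares(res,p[list(free)],loss='soft_l1',f_scale=.3); p[list(free)]=r.x
    return p,np.median(np.abs(res(r.x))),ok.sum()
E
python3 - <<'E'
from lid import *
T,rot,Mc,_=pickle.load(open('s4.pkl','rb'));im=cv2.imread('pics/scene4.png')
g=(im[:,:,2].astype(np.float32))  # red channel: blue face dark
for free in((1,2,3),(0,1,2,3),(1,2,3,4),(0,1,2,3,4,5)):
    print(free,[np.round(x,4) for x in fitlid(g,Mc,np.array(T),rot[2]-np.pi/2,[0,.0005,-.2858,0,0,0],free)])
M2=pickle.load(open('M2scene.pkl','rb'));g2=cv2.imread('pics/scene2.png')[:,:,2].astype(np.float32)
for free in((1,2,3),(0,1,2,3)):
    print('pose2',free,[np.round(x,4) for x in fitlid(g2,M2,np.array([.4232,.2436,.4602]),1.6859-np.pi/2,[0,.0005,-.2858,0,0,0],free)])
# same kind of offset for the box: rim/knuckle-based shift in scene via template of knuckle edges
b=[.4751,-.2494,.226]
best=[]
def score(b):
    h=[cv2.convexHull(proj(M2,W(b,np.vstack(knuck(y,.02)))).astype(np.float32)) for y in(-.043,0,.043)]
    return h
print([x[:,0].mean(0).round(1).tolist() for x in score(b)])
E
```

```text
(1, 2, 3) [array([ 0.    , -0.0006, -0.2815,  0.0035,  0.    ,  0.    ]), np.float64(0.5411), np.int64(93)]
(0, 1, 2, 3) [array([-0.0078, -0.002 , -0.291 ,  0.0019,  0.    ,  0.    ]), np.float64(0.3225), np.int64(93)]
(1, 2, 3, 4) [array([ 0.    , -0.0014, -0.2836, -0.0026, -0.0155,  0.    ]), np.float64(0.3415), np.int64(93)]
(0, 1, 2, 3, 4, 5) [array([-0.0081, -0.0026, -0.2939, -0.0009, -0.0199,  0.0004]), np.float64(0.2111), np.int64(93)]
pose2 (1, 2, 3) [array([ 0.    , -0.003 , -0.2831, -0.0087,  0.    ,  0.    ]), np.float64(0.3088), np.int64(90)]
pose2 (0, 1, 2, 3) [array([-0.0028, -0.0016, -0.2858, -0.0055,  0.    ,  0.    ]), np.float64(0.193), np.int64(90)]
[[158.0, 285.70001220703125], [180.5, 280.5], [202.6999969482422, 275.20001220703125]]
```

```bash
cat >> lid.py <<'E'
def fitbox(g,M,b0,z=.065,rng=3.):
    S=[]
    for y in np.linspace(-.1,.1,30): S.append(((-.065,y,z),(-1,0,0)));S.append(((.065,y,z),(1,0,0)))
    for x in np.linspace(-.058,.058,20): S.append(((x,-.11,z),(0,-1,0)));S.append(((x,.11,z),(0,1,0)))
    X,N=[np.array(a) for a in zip(*S)]; b=np.array(b0,float)
    for it in range(4):
        a=proj(M,W(b,X)); n=proj(M,W(b,X+.002*N))-a; n/=np.linalg.norm(n,axis=1)[:,None]
        t=np.arange(-rng,rng+.01,.25); Q=(a[:,None]+t[None,:,None]*n[:,None]).astype(np.float32)
        V=cv2.remap(g,Q[...,0],Q[...,1],cv2.INTER_CUBIC); G=-np.gradient(cv2.GaussianBlur(V,(5,1),0),axis=1)
        i=G[:,1:-1].argmax(1)+1; ok=(G.max(1)>3)&(i>1)&(i<len(t)-2); tgt=a+t[i][:,None]*n
        res=lambda v:((proj(M,W(v,X))-tgt)*n).sum(1)[ok]
        r=least_squares(res,b,loss='soft_l1',f_scale=.3); b=r.x
    return b,np.median(np.abs(res(b))),ok.sum()
E
python3 - <<'E'
from lid import *
b0=[.4751,-.2494,.226]
for c in('scene','top'):
    M=pickle.load(open(f'M2{c}.pkl','rb'));im=cv2.imread(f'pics/{c}2.png').astype(np.float32)
    for ch in(0,1):
        r=fitbox(im[:,:,ch],M,b0);print(c,ch,r[0].round(4),round(r[1],2),r[2],W(r[0],[[.08,0,.075]]).round(4))
M=pickle.load(open('M2scene.pkl','rb'));P=np.array(M['pose']);d=np.array([.553,-.231,.1])-P[:3,3];print('scene ray',d/np.linalg.norm(d),np.linalg.norm(d),M['camera_matrix'][0][0])
# lid top edge (white strip) in top cam, now
st();m=cams.camera_model('top');im=cams.read_camera('top');cv2.imwrite('pics/top4.png',im[:,:,::-1])
E
```

```text
scene 0 [ 0.4725 -0.2515  0.2184] 0.27 100 [[ 0.5506 -0.2342  0.075 ]]
scene 1 [ 0.473  -0.2512  0.2217] 0.25 88 [[ 0.5511 -0.2336  0.075 ]]
top 0 [ 0.4763 -0.2498  0.2243] 0.03 100 [[ 0.5543 -0.232   0.075 ]]
top 1 [ 0.4763 -0.2497  0.2241] 0.04 100 [[ 0.5543 -0.2319  0.075 ]]
scene ray [-0.5501477  -0.20727193 -0.80893501] 1.1947684736800779 616.0179825012295
t 8.97 p [ 0.5532 -0.2322  0.3973] r [3.1397e+00 1.6000e-03 1.7960e+00] F [ 0.6 -0.3 -3.8] T [-0.07  0.06 -0.02] op 0.015 g 44.99884843826294
```

```bash
python3 - <<'E'
from lid import *
T,rot,Mc,_=pickle.load(open('s4.pkl','rb'));im=cv2.imread('pics/scene4.png')
g=im[:,:,2].astype(np.float32)
b0=np.array([.4752,-.2497,.2243])
# correct scene camera translation so the box agrees
P=np.array(Mc['pose']);P[:3,3]+=[.0030-.0007,.0017,0];Mc=dict(Mc,pose=P)
pickle.dump(Mc,open('Mscorr.pkl','wb'))
im2=cv2.imread('pics/scene2.png').astype(np.float32)
print(fitbox(im2[:,:,1],Mc,b0)[0],fitbox(im2[:,:,0],Mc,b0)[0])
for free in((1,2,3),(1,2,3,4),(1,2,3,4,5)):
    print(free,[np.round(x,4) for x in fitlid(g,Mc,np.array(T),rot[2]-np.pi/2,[0,.0005,-.2858,0,0,0],free)])
go((.553,-.2325,.366),.2243+np.pi/2)
E
```

```text
[ 0.47537629 -0.24946141  0.22160561] [ 0.47481857 -0.24978044  0.21788566]
(1, 2, 3) [array([ 0.000e+00,  2.000e-04, -2.848e-01,  4.900e-03,  0.000e+00,
        0.000e+00]), np.float64(0.4538), np.int64(93)]
(1, 2, 3, 4) [array([ 0.    , -0.0006, -0.2871, -0.0018, -0.0173,  0.    ]), np.float64(0.2617), np.int64(93)]
(1, 2, 3, 4, 5) [array([ 0.000e+00,  2.000e-04, -2.872e-01,  7.600e-03, -1.970e-02,
       -9.000e-03]), np.float64(0.2608), np.int64(93)]
shift [-0.0005 -0.0006  0.0779] turn 0.0003
```

```bash
python3 -m jog '[[[0,-0.001,0.02],0,1],[[0,-0.001,0.045],0,1],[[0,-0.001,0.065],0,1],[[0,-0.001,0.078],0,1],[[0,-0.001,0.078],0,1],[[0,-0.001,0.078],0,1]]'
python3 - <<'E'
from lid import *
st(); im=cams.read_camera('scene');cv2.imwrite('pics/scene5.png',im[:,:,::-1])
s=observe(); pickle.dump((s['tool_pos'],s['tool_rot']),open('s5.pkl','wb'))
k=8;o=np.array([130,240]);a=cv2.resize(im[240:315,130:230],None,fx=k,fy=k,interpolation=cv2.INTER_CUBIC)[:,:,::-1].copy()
cv2.imwrite('pics/s5c.png',a)
E
```

```text
time: 9.78
tool_pos: [0.5527, -0.2324, 0.365]
tool_rot: [3.141, 0.0, 1.796]
contact_force: [0.5, 0.5, -4.8]
opening: 0.0147
grip_force: 45.0
t 9.78 p [ 0.5527 -0.2324  0.365 ] r [3.1411e+00 3.0000e-04 1.7958e+00] F [ 0.5  0.5 -4.8] T [-0.09  0.04 -0.02] op 0.0147 g 44.99881446361542
```

View pics/s5c.png

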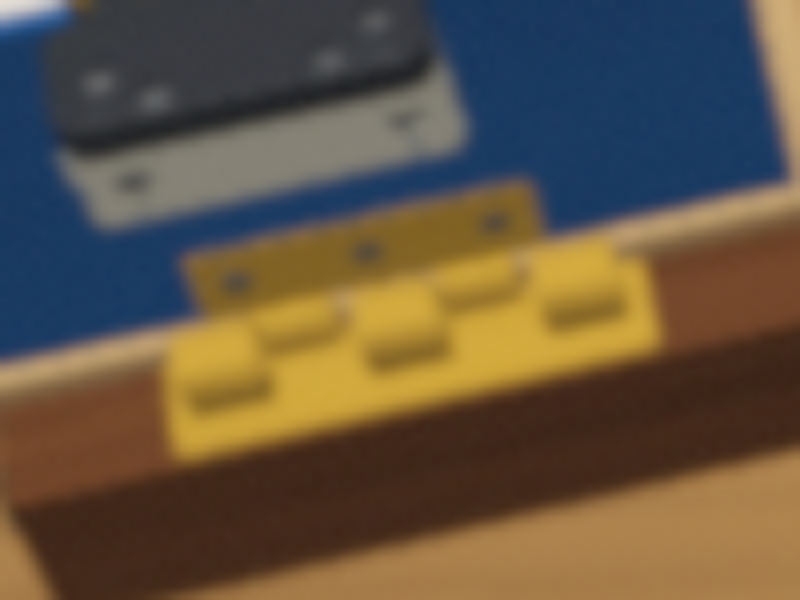

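The crop shows both lid knuckles entering the gaps, at (302,337) and (482,298), between the box knuckles at (230,395), (408,355) and (586,313). They still sit about 14 mm high, and there is no contact force. I'll measure the dark undersides of all five knuckles for the relative offset, which cancels the camera bias.

```bash
cat > rel.py <<'E'
from lid import *
def cen(im,win,k,o):
    x0,x1,y0,y1=win; a=cv2.resize(im,None,fx=k,fy=k,interpolation=cv2.INTER_CUBIC)[:, :,0].astype(float) if False else None
def bands(crop,wins):
    out=[]
    for x0,x1,y0,y1 in wins:
        v=crop[y0:y1,x0:x1].astype(float); r=v[:,:,2]; yel=(v[:,:,2]-v[:,:,0]>60)
        thr=np.percentile(r[yel],60)-35; w=np.where(yel,np.clip(thr-r,0,40),0)
        yy,xx=np.mgrid[y0:y1,x0:x1]; ys=(w*yy).sum()/w.sum()
        xs=xx[w>8]; out.append([(np.percentile(xs,3)+np.percentile(xs,97))/2,ys,np.percentile(xs,97)-np.percentile(xs,3)])
    return np.array(out)
def jac(Mc,yaw=.224):
    c=np.array([.553,-.232,.075]);R=Ro.from_euler('z',yaw).as_matrix()
    return np.array([(proj(Mc,c+.01*R[:,i])-proj(Mc,c))[0]/10 for i in range(3)]).T  # px per mm along box x,y,z
E
python3 - <<'E'
from rel import *
a=cv2.imread('pics/s5c.png');B=bands(a,[(175,285,372,420),(357,458,335,380),(535,635,292,335),(252,350,318,360),(435,525,278,318)])
print(B.round(1))
d=((B[3]-(B[0]+B[1])/2),(B[4]-(B[1]+B[2])/2));d=np.array(d)[:,:2]/8;print('px',d)
Mc=pickle.load(open('Mscorr.pkl','rb'));J=jac(Mc);print(J.round(3))
T,rot=pickle.load(open('s5.pkl','rb'))
R=Ro.from_euler('z',.2243).as_matrix();e=R.T@(np.array(T)-[.553,-.232,.3513])*1e3;e[1]+=.5;print('expected mm',e,'px',J@e)
r=d.mean(0)-J@e;print('resid px',r,'as x,y',np.linalg.solve(J[:,:2],r),'as y,z',np.linalg.solve(J[:,1:],r))
E
```

```text
Traceback (most recent call last):
  File "rel.py", line 10, in bands
    xs=xx[w>8]; out.append([(np.percentile(xs,3)+np.percentile(xs,97))/2,ys,np.percentile(xs,97)-np.percentile(xs,3)])
                             ~~~~~~~~~~~~~^^^^^^
IndexError: index 0 is out of bounds for axis 0 with size 0
```

```bash
python3 - <<'E'
s=open('rel.py').read()
s=s[:s.index('def cen')]+s[s.index('def bands'):]
s=s.replace("thr=np.percentile(r[yel],60)-35; w=np.where(yel,np.clip(thr-r,0,40),0)","lo,hi=np.percentile(r[yel],[3,90]); thr=lo+.5*(hi-lo); w=np.where(yel,np.clip(thr-r,0,40),0)").replace("w>8","w>1")
open('rel.py','w').write(s)
E
cat > r5.py <<'E'
from rel import *
def report(a,wins,T,k=8):
    B=bands(a,wins);print(B.round(1).tolist())
    d=np.array(((B[3]-(B[0]+B[1])/2),(B[4]-(B[1]+B[2])/2)))[:,:2]/k;print('px',d.round(2).tolist())
    Mc=pickle.load(open('Mscorr.pkl','rb'));J=jac(Mc);print(J.round(3).tolist())
    R=Ro.from_euler('z',.2243).as_matrix();e=R.T@(np.array(T)-[.553,-.232,.3513])*1e3;e[1]+=.5;print('expected mm',e.round(2),'px',(J@e).round(2))
    r=d.mean(0)-J@e;print('resid px',r.round(2),'as x,y',np.linalg.solve(J[:,:2],r).round(2),'as y,z',np.linalg.solve(J[:,1:],r).round(2))
E
python3 - <<'E'
from r5 import *
report(cv2.imread('pics/s5c.png'),[(175,285,372,420),(357,458,335,380),(535,635,292,335),(252,350,318,360),(435,525,278,318)],pickle.load(open('s5.pkl','rb'))[0])
E
```

```text
[[229.5, 395.2, 75.0], [408.0, 354.1, 72.0], [585.0, 313.1, 68.0], [303.0, 339.2, 80.0], [482.0, 297.7, 76.0]]
px [[-1.97, -4.42], [-1.81, -4.48]]
[[0.072, 0.519, -0.103], [0.422, -0.121, -0.286]]
expected mm [-0.39  0.19 13.76] px [-1.34 -4.13]
resid px [-0.55 -0.33] as x,y [-1.04 -0.92] as y,z [-0.77  1.47]
```

Relative to the box, the lid sits about 0.8 mm towards -y. Along the camera's view line it is off by about -1 mm in x or +1.5 mm in z. I'll correct half of each of those and ease down.

```bash
python3 -m jog '[[[0.0018,0.0018,0.002],0,1],[[0.0018,0.0018,0.008],0,1],[[0.0018,0.0018,0.014],0,1],[[0.0018,0.0018,0.02],0,1],[[0.0018,0.0018,0.026],0,1],[[0.0018,0.0018,0.031],0,1],[[0.0018,0.0018,0.035],0,1],[[0.0018,0.0018,0.036],0,1],[[0.0018,0.0018,0.036],0,1],[[0.0018,0.0018,0.036],0,1]]'
python3 - <<'E'
from lid import *
P=[];F=[]
for i in range(6):
    im=cams.read_camera('scene');s=observe();P.append(np.r_[s['tool_pos'],s['tool_rot']]);F.append(np.r_[s['contact_force'],s['torque']])
    if i==0: acc=im.astype(float)
    else: acc+=im
im=(acc/6).astype(np.uint8);cv2.imwrite('pics/scene6.png',im[:,:,::-1])
print(np.mean(P,0).round(4),np.mean(F,0).round(2)); pickle.dump((np.mean(P,0)[:3],0),open('s6.pkl','wb'))
a=cv2.resize(im[240:315,130:230],None,fx=8,fy=8,interpolation=cv2.INTER_CUBIC)[:,:,::-1];cv2.imwrite('pics/s6c.png',a)
E
```

```text
time: 11.08
tool_pos: [0.5532, -0.2315, 0.3504]
tool_rot: [3.141, 0.0, 1.796]
contact_force: [-0.5, 0.8, -4.8]
opening: 0.0146
grip_force: 45.0
[ 0.5532 -0.2314  0.3503  3.1415 -0.      1.7958] [-0.17 -0.18 -4.62 -0.09  0.05 -0.02]
```

View pics/s6c.png

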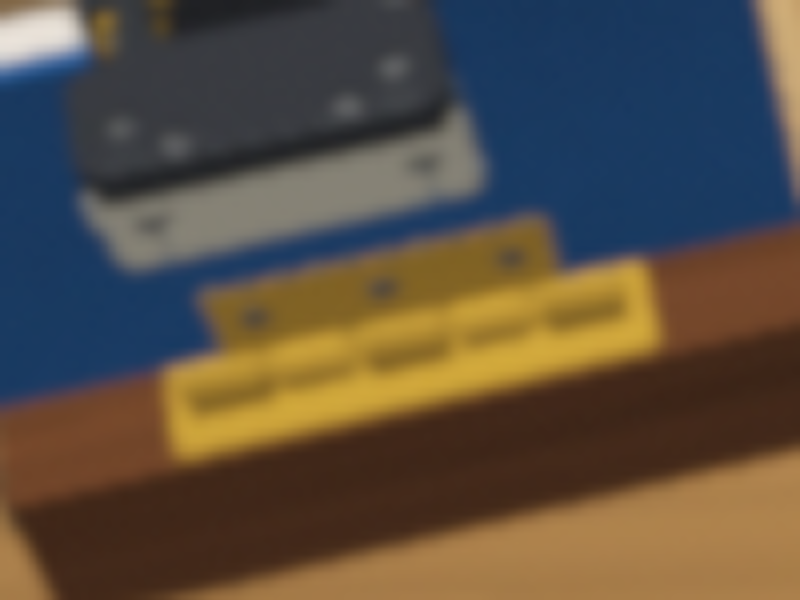

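Both lid knuckles now sit in line with the box's three, and the force is still just the lid's weight. I'll compare brightness profiles across the knuckles for any residual offset.

```bash
python3 - <<'E'
import cv2,numpy as np
a=cv2.imread('pics/s6c.png').astype(float)[:,:,2]; a5=cv2.imread('pics/s5c.png').astype(float)[:,:,2]
def prof(a,x,y):  # along image vertical-ish perpendicular, averaged over +-18 px along slanted axis
    return [int(np.mean([a[int(round(y+t-.233*d)),x+d] for d in range(-18,19,3)])) for t in range(-56,50,6)]
for n,x in(('F1',230),('L1',318),('F2',408),('L2',497),('F3',586)):
    y=395.2-(x-229.5)*.2306; print(n,x,round(y),prof(a,x,y))
print('s5');
for n,x,y in(('L1',302,338),('L2',482,297),('F2',408,354)): print(n,prof(a5,x,y))
# along-axis profile through the band line
print([int(a[int(round(395.2-(x-229.5)*.2306))-4:int(round(395.2-(x-229.5)*.2306))+4,x].mean()) for x in range(170,660,7)])
E
python3 - <<'E'
from r5 import *
report(cv2.imread('pics/s6c.png'),[(175,272,372,420),(362,452,335,375),(540,635,292,335),(278,358,350,395),(458,535,312,350)],pickle.load(open('s6.pkl','rb'))[0])
E
```

```text
F1 230 395 [113, 124, 146, 171, 186, 187, 180, 167, 152, 140, 138, 154, 177, 195, 203, 205, 199, 184]
L1 318 375 [129, 137, 156, 179, 194, 197, 191, 180, 166, 155, 158, 174, 193, 204, 207, 206, 200, 185]
F2 408 354 [127, 137, 155, 176, 188, 188, 180, 167, 152, 140, 139, 155, 180, 198, 206, 207, 200, 184]
L2 497 334 [127, 138, 159, 181, 195, 197, 190, 179, 165, 155, 160, 178, 197, 206, 209, 207, 201, 184]
F3 586 313 [48, 88, 136, 172, 188, 189, 180, 167, 152, 139, 140, 157, 182, 199, 207, 207, 199, 182]
s5
L1 [129, 135, 151, 174, 192, 198, 194, 184, 171, 158, 154, 166, 186, 200, 206, 208, 208, 208]
L2 [126, 135, 152, 176, 193, 198, 194, 183, 170, 157, 155, 169, 188, 202, 207, 208, 209, 210]
F2 [207, 209, 209, 207, 201, 192, 181, 167, 152, 140, 139, 156, 180, 198, 206, 207, 201, 184]
[170, 185, 181, 162, 145, 138, 139, 138, 139, 140, 139, 140, 139, 139, 145, 155, 160, 158, 155, 154, 154, 154, 156, 157, 158, 161, 167, 170, 164, 149, 139, 137, 139, 139, 139, 139, 140, 142, 143, 149, 164, 174, 170, 161, 156, 155, 155, 156, 156, 157, 160, 167, 172, 168, 157, 144, 139, 138, 138, 138, 139, 140, 141, 142, 150, 173, 193, 197, 182, 155]
[[231.0, 394.7, 76.0], [407.5, 354.5, 73.0], [582.5, 313.2, 73.0], [317.5, 374.6, 75.0], [496.8, 332.3, 68.4]]
px [[-0.22, -0.0], [0.22, -0.2]]
[[0.072, 0.519, -0.103], [0.422, -0.121, -0.286]]
expected mm [ 0.27  1.   -0.95] px [0.64 0.27]
resid px [-0.63 -0.37] as x,y [-1.17 -1.06] as y,z [-0.9   1.66]
```

```bash
python3 - <<'E'
from lid import *
M=cams.camera_model('top'); im=np.mean([cams.read_camera('top').astype(float) for _ in range(4)],0); st()
cv2.imwrite('pics/top6.png',im[:,:,::-1])
zt=.3503-.1413; yaw=.2243
R=Ro.from_euler('z',yaw).as_matrix(); c=np.array([.5543,-.232,zt])  # top-camera estimate of the hinge
for y in(-.09,-.08,-.07,-.06,.06,.07,.08,.09):
    t=np.arange(-.02,.0201,.0005); q=proj(M,np.array([R@[x,y,0]+c for x in t])).astype(np.float32)
    V=cv2.remap(im.astype(np.float32),q[:,None,0],q[:,None,1],cv2.INTER_CUBIC)[:,0]
    wh=V.min(1)>140; bl=V[:,2]-V[:,0]>20
    print(y,'white',(t[wh][[0,-1]]*1e3).round(1) if wh.any() else None,'blue',(t[bl][[0,-1]]*1e3).round(1) if bl.any() else None)
E
```

```text
t 11.57 p [ 0.5532 -0.2314  0.3503] r [ 3.1415e+00 -1.0000e-04  1.7958e+00] F [-0.4 -0.7 -4.7] T [-0.08  0.06 -0.  ] op 0.0147 g 44.99879837036133
-0.09 white None blue None
-0.08 white None blue None
-0.07 white [-20.  -11.5] blue None
-0.06 white [-11.   -3.5] blue None
0.06 white [-9.  3.] blue [2.5 7. ]
0.07 white [-9.  3.] blue [2.5 7. ]
0.08 white [-9.  3.] blue [3. 7.]
0.09 white [-9.  3.] blue [2.5 7. ][ WARN:0@3.036] global loadsave.cpp:1063 imwrite_ Unsupported depth image for selected encoder is fallbacked to CV_8U.
```

The top view puts the lid about 1 mm towards -x of the hinge line, while the wrist fit says about 0. A final nudge of half that along the scene camera's view line splits the difference.

```bash
python3 -m jog '[[[0,0.001,-0.0015],0,1],[[0,0.001,-0.0015],0,1],[[0,0.001,-0.0015],0,1],[[0,0.001,-0.0015],0,1],[[0,0.001,-0.0015],0,1],[[0,0.001,-0.0015],0,1]]'; python3 - <<'E'
from h import *
st(); print(robot.hand_in())
E
```

```text
time: 12.32
tool_pos: [0.5535, -0.2314, 0.3509]
tool_rot: [3.142, -0.0, 1.796]
contact_force: [-0.3, -0.3, -5.2]
opening: 0.015
grip_force: 45.0
t 12.32 p [ 0.5535 -0.2314  0.3509] r [ 3.1415e+00 -1.0000e-04  1.7958e+00] F [-0.3 -0.3 -5.2] T [-0.07  0.02 -0.  ] op 0.015 g 44.998889565467834
the job is handed in; nothing more can be done
None
```

I handed the job in at 12.3 s with the lid held still in the gripper, blue face outward. Its two knuckles sit between the box's three, with the holes lined up to within about 1 mm by camera measurement and only the lid's own weight on the wrist; the hand-in gave no pass or fail.

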